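# Refill the touch-up kit, shut its nested lids and hold the outer lid up alone

## Robot

A 6-joint arm with a two-finger parallel gripper is mounted at the origin on the work surface. World frame = base frame: x ahead of the robot, y to its left, z up, the work surface at z = 0. Lengths are in mm, angles in rad, forces in N, time in s.
With the tool pointing down it reaches from about 275 to 1000 mm from the base axis. Payload 8.4 kg.
Tool frame: the origin (TCP) lies at the centre of the arm's flange, where the gripper is bolted on; the fingertips stand 173 mm ahead of it and the grasp point (between the pads) lies 155 mm ahead of it; z points along the fingers, y is the direction in which the jaws open and shut (so a half turn about z gives the same grasp; the last joint's range is limited). The gripper opens to 85 mm and grips with 20 to 120 N. Pads are 22 mm wide; open, the fingers measure 114 mm over their backs; the gripper's body (76 mm by 85 mm) begins 54 mm behind the grasp point. The pads swing forward as they close: fully open they stand 13 mm farther back than shut.
Start: joints at [1.229, 0.353, 1.633, -0, 1.155, -0.002], TCP at [208.311, 589.267, 404.681] pointing down, gripper open.
Joint ranges: [-2.63, 2.63], [-0.92, 2.1], [0.06, 2.66], [-1.3, 4.44], [0, 2.69], [-3.02, 3.02]. Speed limits (rad/s): [2.22, 2.22, 2.79, 3.14, 3.14, 3.14].

## Interface

Orientations are given as [roll, pitch, yaw] about the fixed x, y, z axes, in that order (R = Rz(yaw) Ry(pitch) Rx(roll)).
In Python, from rig import sense, grab_frame, camera_model, sign_off gives the robot as it stands. The module is installed in compiled form; this text tells all that it offers.
- The arm moves only by the tool step_arm, never from a script. Its argument "commands" is a list of rows, each a list of 3 entries, a list of its own where there are three numbers: the shift along the tool's x, y, z in mm, then the turn about the tool's z in rad, then the opening, from 0 (shut) to 1 (fully open). A call has 1 to 20 rows; each row shifts and turns the pose as measured when the row begins, along the tool's axes as they then stand; what a row does not reach is not made up. A row lasts 1/8 s, in which the tool goes at most 62.5 mm and 10.7 degrees, less where a joint would pass 70% of its speed; a pose out of reach is approached as far as the arm can. A call with a gripper value outside its range is refused whole. The fingers move at their own pace and stop on an object; "force" is the grip in N (left out, the last holds). Time passes only in rows, so rows that do not move let the fingers close. It gives the time, the measured TCP pose, the force and the opening at its end, in the units of the state.
- sense(): the state, without advancing time (a new reading comes with each control period).
- grab_frame(name): name is "scene" or "side" or "wrist"; returns the picture (420x560x3 uint8, blue, green, red); there is no depth.
- camera_model(name): a dict with "fx", "fy", "cx", "cy" (pixels), "dist" ([k1, k2, p1, p2, k3] as OpenCV has them; the pictures are not rectified), "R" (3x3) and "t" (3): a world point X has camera coordinates R X + t. Camera axes: x right, y down, z forward; pixel columns grow to the right and rows downward; lengths in mm; the calibration is good to about 2 mm. A picture is of the moment at which its call begins: read the wrist's pose just before it. camera_model takes no time and is no camera call; for the wrist camera it gives the pose at the moment of the call.
- sign_off(): hands the job in, once; it reports no verdict.
The state is a dict: "clock": time; "qpos": joint angles; "qvel": joint speeds; "joint_efforts": joint torques, N m; "eef_pos": TCP position; "tcp_rot": TCP orientation; "contact_force": force on the tool from outside, world axes, zero at the start; "wrist_torque": the same for the moment, N m; "opening": opening from 0.0 (shut) to 1.0 (fully open).
Only numpy, scipy, OpenCV 4.12 (cv2) and the standard library are available. Lean on these libraries where they do the work, as an engineer would, in place of code of your own. Each camera call takes 0.05 s, during which the arm holds its last target. There are 200 camera calls.

## Task

Refill the touch-up paint kit: stand the two spare bottles from the carton fully in the kit's two empty pockets, then take the outer lid by its handle and gently lower both nested lids together until they are fully shut. Without letting the inner cover rise, lift the outer lid alone by its handle to about 60 degrees, so that the full kit can be checked through the clear inner cover, and finish there, still holding the lid up by its handle. Leave the kit's other bottles in their pockets and everything else on the bench as it stands.

Things in the scene. Friction and masses are not known exactly. Their poses are not given: they have to be found in the camera images.
- case: black plastic kit case fixed to the bench, 170 mm along its x, 210 mm along its y, rim 76 mm above the bench, walls 4 mm. Origin at the centre of its underside; its +x side has the lid hinge (roughly on the robot's left), its -x side is the front with the latches. Grey foam with six round pockets fills the front part, a ledge with two brushes and a sanding block runs along the hinge side
- hinge (a point): middle of the hinge line that both lids share, 85 mm from the case's origin along its x and 76 mm above the bench; the hinge line runs along the case's y
- lid_angle (a joint): opening angle (rad) of the red outer lid: 0 closed, 1.57 upright, stop at 1.85; starts open, a little past upright. 0.4 to 0.6 kg, 22 mm deep. It stands by itself near upright but falls shut from below about 1.3 unless held. Two bumpers inside it push the inner cover down ahead of it; nothing fastens the cover to it
- outer_lid: the red outer lid, 176 mm along its x, 212 mm along its y, with its steel handle; origin on the hinge line, axes as the case's when closed
- lid_handle (a point): steel bow handle on the outer lid: round bar 10 mm thick, 100 mm long along the case's y, its centre 40 mm clear of the lid's outer face. This point is mid-bar: with the lid closed, 150 mm in front of the hinge line and 62 mm above it; z points away from the lid face. The lid's front edge is 24 mm beyond the bar. The bar can turn between fingers that pinch it
- inner_cover (a joint): opening angle (rad) of the clear inner cover: 0 closed, lying on the case's rim over the bottles, 1.57 upright. It nests in the outer lid's rim and turns on the same hinge line; its stiff hinge (0.1 N m) keeps it where it is left. 0.09 kg, 3 mm thick
- cover_tab (a point): tip of the orange thumb tab at the middle of the inner cover's front edge, 180 mm from the hinge line; closed, it sticks out in front below the outer lid's edge
- pocket0 (a point): centre of the mouth of pocket 0, level with the foam's top, 34 mm above the bench: a round hole 31 mm across, 30 mm deep, small chamfer. Two rows of three, 54 mm apart along the case's y and 52 mm along its x; four of the six hold a bottle, two are empty. A bottle fully in has its underside 30 mm below this point
- pocket1 (a point): centre of the mouth of pocket 1, level with the foam's top, 34 mm above the bench: a round hole 31 mm across, 30 mm deep, small chamfer. Two rows of three, 54 mm apart along the case's y and 52 mm along its x; four of the six hold a bottle, two are empty. A bottle fully in has its underside 30 mm below this point
- pocket2 (a point): centre of the mouth of pocket 2, level with the foam's top, 34 mm above the bench: a round hole 31 mm across, 30 mm deep, small chamfer. Two rows of three, 54 mm apart along the case's y and 52 mm along its x; four of the six hold a bottle, two are empty. A bottle fully in has its underside 30 mm below this point
- pocket3 (a point): centre of the mouth of pocket 3, level with the foam's top, 34 mm above the bench: a round hole 31 mm across, 30 mm deep, small chamfer. Two rows of three, 54 mm apart along the case's y and 52 mm along its x; four of the six hold a bottle, two are empty. A bottle fully in has its underside 30 mm below this point
- pocket4 (a point): centre of the mouth of pocket 4, level with the foam's top, 34 mm above the bench: a round hole 31 mm across, 30 mm deep, small chamfer. Two rows of three, 54 mm apart along the case's y and 52 mm along its x; four of the six hold a bottle, two are empty. A bottle fully in has its underside 30 mm below this point
- pocket5 (a point): centre of the mouth of pocket 5, level with the foam's top, 34 mm above the bench: a round hole 31 mm across, 30 mm deep, small chamfer. Two rows of three, 54 mm apart along the case's y and 52 mm along its x; four of the six hold a bottle, two are empty. A bottle fully in has its underside 30 mm below this point
- bottle_1: kit bottle, already standing in one of the pockets: a closed touch-up paint bottle, upright: round blue body 26 mm across and 40 mm tall, sloping shoulder, white cap 19 mm across from 46 to 68 mm above its underside; about 45 g; origin at the centre of its underside, z up
- bottle_2: kit bottle, already standing in one of the pockets: a closed touch-up paint bottle, upright: round green body 26 mm across and 40 mm tall, sloping shoulder, white cap 19 mm across from 46 to 68 mm above its underside; about 45 g; origin at the centre of its underside, z up
- bottle_3: kit bottle, already standing in one of the pockets: a closed touch-up paint bottle, upright: round yellow body 26 mm across and 40 mm tall, sloping shoulder, white cap 19 mm across from 46 to 68 mm above its underside; about 45 g; origin at the centre of its underside, z up
- bottle_4: kit bottle, already standing in one of the pockets: a closed touch-up paint bottle, upright: round orange body 26 mm across and 40 mm tall, sloping shoulder, white cap 19 mm across from 46 to 68 mm above its underside; about 45 g; origin at the centre of its underside, z up
- spare_1: spare bottle, standing in the cardboard carton: a closed touch-up paint bottle, upright: round red body 26 mm across and 40 mm tall, sloping shoulder, white cap 19 mm across from 46 to 68 mm above its underside; about 45 g; origin at the centre of its underside, z up
- spare_2: spare bottle, standing in the cardboard carton: a closed touch-up paint bottle, upright: round grey body 26 mm across and 40 mm tall, sloping shoulder, white cap 19 mm across from 46 to 68 mm above its underside; about 45 g; origin at the centre of its underside, z up
- carton: shallow open cardboard carton fixed to the bench, 120 x 140 mm, walls 20 mm high, floor 3 mm thick; origin at the centre of its underside
- oil_bottle: bystander: grey quart bottle with blue cap, 80 mm across, 216 mm tall; origin at the centre of its underside
- wipes_tub: bystander: orange tub with black lid, 74 mm across, 172 mm tall; origin at the centre of its underside
- tape_roll: bystander: yellow roll of tape lying flat, 100 mm across, 36 mm high; origin at the centre of its underside

How it is judged (in metres and radians):
On the way, in this order (a step that is already met when the one before it is completed fails the run):
1. both spare bottles stand released and fully in empty pockets, lids still open (z of each of spare_1, spare_2 in the frame of case below 0.008 m and x of spare_1 in the frame of case between -0.068 and 0.016 m and y of spare_1 in the frame of case between -0.07 and 0.07 m and angle between each of spare_1, spare_2's own z axis and vertical below 0.15 rad and x of spare_2 in the frame of case between -0.068 and 0.016 m and y of spare_2 in the frame of case between -0.07 and 0.07 m and contact force between the fingers and spare_1 below 0.3 N and contact force between the fingers and spare_2 below 0.3 N and value of joint lid_angle above 1.2 rad), for 0.2 s.
2. outer lid and inner cover are both down and fully shut (value of joint lid_angle below 0.05 rad and value of joint inner_cover below 0.04 rad and z of each of spare_1, spare_2 in the frame of case below 0.008 m and x of spare_1 in the frame of case between -0.068 and 0.016 m and y of spare_1 in the frame of case between -0.07 and 0.07 m and angle between each of spare_1, spare_2's own z axis and vertical below 0.15 rad and x of spare_2 in the frame of case between -0.068 and 0.016 m and y of spare_2 in the frame of case between -0.07 and 0.07 m), for 0.2 s.
At the end, for the whole second after the job is handed in: Outer lid held still by its handle at 0.80-1.30 rad (46-74 deg), finger force over 0.5 N; inner cover below 0.04 rad; both spares upright in pockets (underside within 4 mm of the pocket floor); kit bottles within 12 mm and bystanders within 30 mm of their starts (value of joint lid_angle between 0.8 and 1.3 rad and velocity of joint lid_angle between -0.1 and 0.1 rad/s and value of joint inner_cover below 0.04 rad and contact force between the fingers and outer_lid above 0.5 N and z of each of spare_1, spare_2 in the frame of case below 0.008 m and x of spare_1 in the frame of case between -0.068 and 0.016 m and y of spare_1 in the frame of case between -0.07 and 0.07 m and angle between each of spare_1, spare_2's own z axis and vertical below 0.15 rad and x of spare_2 in the frame of case between -0.068 and 0.016 m and y of spare_2 in the frame of case between -0.07 and 0.07 m and distance of each of bottle_1, bottle_2, bottle_3, bottle_4 from where it was at the start of the episode below 0.012 m and distance of each of oil_bottle, wipes_tub, tape_roll from where it was at the start of the episode below 0.03 m); the arm keeps its last pose, push and grip.
It fails at once if the inner cover is lifted again on the way (rising faster than 0.4 rad/s) (velocity of joint inner_cover above 0.4 rad/s and value of joint inner_cover between 0.06 and 1.2 rad).
It fails at once if a kit bottle is taken out of its pocket (distance of any of bottle_1, bottle_2, bottle_3, bottle_4 from where it was at the start of the episode above 0.02 m).
It fails at once if a bystander is knocked over or pushed away (distance of any of oil_bottle, wipes_tub, tape_roll from where it was at the start of the episode above 0.03 m or angle between any of oil_bottle, wipes_tub, tape_roll's own z axis and vertical above 0.4 rad).
It fails at once if a lid is slammed or let fall (closing faster than 3.5 rad/s) (velocity of joint any of lid_angle, inner_cover below -3.5 rad/s).
It also fails if it takes over 72 s, if anything falls off the work surface, if the arm or the gripper's body presses on something with over 40 N, if the wrist force passes 120 N, or if a joint passes its speed limit or range.

## Working session

There is one attempt and no reset: what is moved stays moved. The work goes in short steps, Python scripts to look and compute and a tool call to move; the robot and the scene stay as the last step left them, time stands still between calls to the robot, and variables do not carry over. Pictures are saved under pics/ and viewed, about 8 in all and at most 12, crops included, and the job is handed in when it is done.

Besides the shell and the picture viewer there is one more tool, called after "Request:" as name(argument=value, ...), one argument or row to a line, values as JSON. step_arm: Moves the arm, as the interface text tells. Its arguments: {"type":"object","properties":{"commands":{"type":"array","items":{"type":"array"}},"force":{"type":"number"}},"required":["commands"]}

```bash
mkdir -p pics; python3 - <<'E'
from rig import *
import cv2,numpy as np
s=sense();print(s)
for n in["scene","side","wrist"]:
    m=camera_model(n);f=grab_frame(n);cv2.imwrite(f"pics/{n}0.png",f)
    print(n,m["fx"],m["cx"],m["cy"],m["dist"],np.round(-np.array(m["R"]).T@np.array(m["t"])),np.round(m["R"],2).tolist())
E
```

```text
{'clock': 0.0, 'qpos': array([ 1.22861703e+00,  3.53680802e-01,  1.63412602e+00,  4.68313958e-05,
        1.15516344e+00, -2.42360491e-03]), 'qvel': array([ 6.49414607e-04,  4.44409124e-04,  5.27617983e-05, -3.75094207e-04,
       -2.37503195e-03, -8.26249146e-04]), 'joint_efforts': array([-2.51067331e-04, -6.05260634e+01, -3.42059112e+01, -9.42732356e-06,
        9.46858112e-03, -1.60190189e-05]), 'eef_pos': array([208.21805694, 589.06094305, 403.94458012]), 'tcp_rot': array([-3.14021515e+00, -4.61567700e-05,  2.80181799e+00]), 'contact_force': array([-0.93820676,  0.53779493,  0.29655198]), 'wrist_torque': array([ 0.03867424, -0.04375707,  0.00235887]), 'opening': 0.9996061084353863}
scene 419.59089169234016 278.4655443169146 210.0626793470939 [0.02096272 0.         0.         0.         0.        ] [1253. -381.  692.] [[0.52, 0.85, -0.01], [0.49, -0.31, -0.81], [-0.7, 0.42, -0.58]]
side 482.1761453622433 267.86432862781925 206.27298041248596 [-0.0543752  0.         0.         0.         0.       ] [1323.   86. 1277.] [[-0.05, 1.0, -0.01], [0.84, 0.03, -0.54], [-0.54, -0.03, -0.84]]
wrist 299.9443842029005 281.0666984140537 203.46167341683142 [0.00049678 0.         0.         0.         0.        ] [128. 617. 374.] [[0.33, 0.94, -0.0], [0.89, -0.31, 0.33], [0.31, -0.11, -0.94]]
```

View pics/scene0.png

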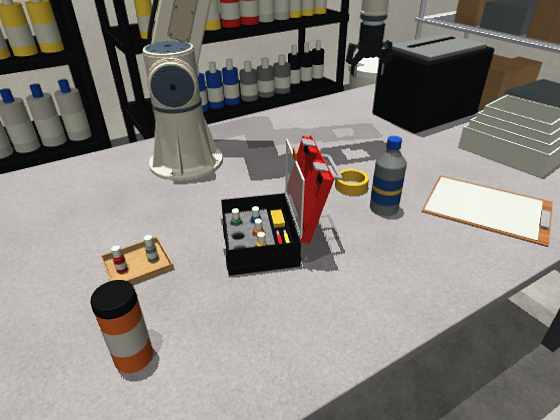

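View pics/side0.png

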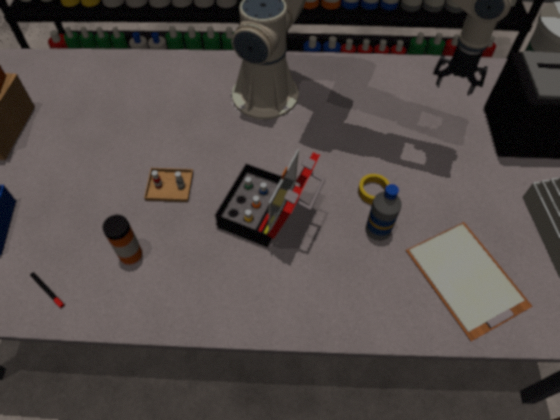

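View pics/wrist0.png

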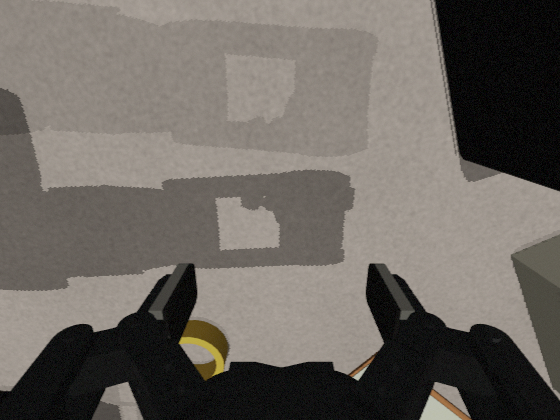

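Scene: the case is centre-left at about (262,240) with its lid open. The carton at (138,262) holds red and grey spares. In the side view the carton is at (170,185), with caps at (156,175) and (180,177). The empty pockets are at about (240,199) and (233,213), both in the front row. The wrist view shows only bare bench and the tape. I'll cast rays for coarse positions.

```bash
cat > h.py <<'E'
from rig import *
import cv2,numpy as np
def ray(m,px):
    K=np.array([[m["fx"],0,m["cx"]],[0,m["fy"],m["cy"]],[0,0,1]])
    u=cv2.undistortPoints(np.array([[px]],float),K,np.array(m["dist"]))[0,0]
    R=np.array(m["R"]);t=np.array(m["t"])
    return -R.T@t, R.T@np.array([u[0],u[1],1])
def onz(m,px,z):
    c,d=ray(m,px); return c+d*(z-c[2])/d[2]
def proj(m,X):
    K=np.array([[m["fx"],0,m["cx"]],[0,m["fy"],m["cy"]],[0,0,1]])
    R=np.array(m["R"]);t=np.array(m["t"])
    return cv2.projectPoints(np.array(X,float).reshape(-1,1,3),cv2.Rodrigues(R)[0],t.reshape(3,1),K,np.array(m["dist"]))[0][:,0]
def toolmove(target):   # world delta to tool axes (tool down)
    s=sense();R=toolR(s);return R.T@(np.array(target)-s["eef_pos"])
def toolR(s):
    from scipy.spatial.transform import Rotation as Q
    return Q.from_euler("xyz",s["tcp_rot"]).as_matrix()
E
python3 - <<'E'
from h import *
m=camera_model("side")
for n,p,z in[("carton",(170,185),10),("red",(156,175),71),("grey",(180,177),71),("pA",(240,199),34),("pB",(233,213),34),("handle",(313,190),220)]:
    print(n,np.round(onz(m,p,z)))
s=sense();R=toolR(s);w=camera_model("wrist");c=-np.array(w["R"]).T@np.array(w["t"])
print("cam in tool",R.T@(c-s["eef_pos"]),np.round(np.array(w["R"])@R,3))
f=cv2.imread("pics/side0.png");cv2.imwrite("pics/side0z.png",cv2.resize(f[140:260,130:340],None,fx=3.8,fy=3.8,interpolation=cv2.INTER_CUBIC))
E
```

```text
carton [ 433. -287.   10.]
red [ 439. -319.   71.]
grey [ 444. -243.   71.]
pA [495. -53.  34.]
pB [547. -70.  34.]
handle [583. 160. 220.]
cam in tool [85.25769456 -0.65537514 30.1167836 ] [[ 0.     1.    -0.001]
 [-0.945  0.    -0.328]
 [-0.328  0.001  0.945]]
```

View pics/side0z.png

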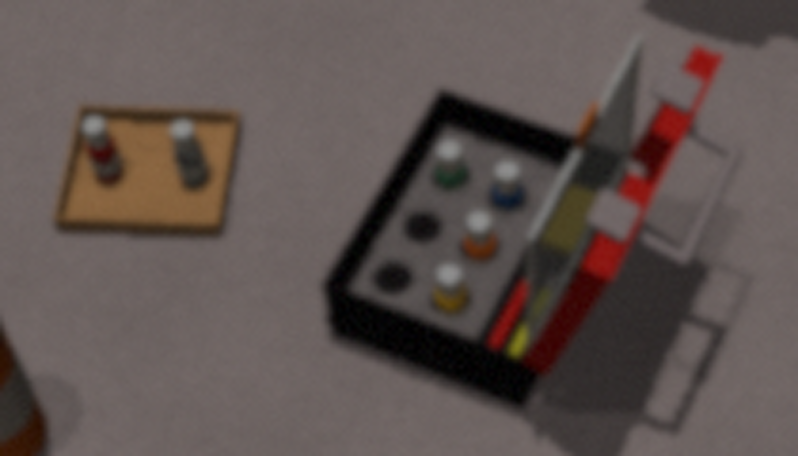

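Zoomed view: red cap at (155,173) and grey cap at (178,174) in side pixels. Pockets at (241.3,199.5) and (233.2,212.9) are empty, in the front row at mid and near end. I'll rise, turn the jaws along the case's y, and go over the carton.

Request:
step_arm(
  commands=[
    [[0,0,-30],0.18,1],
    [[0,0,-30],0.18,1],
    [[0,0,-30],0.18,1],
    [[0,0,0],0.18,1],
    [[0,0,0],0.18,1],
    [[0,0,0],0.18,1],
    [[0,0,0],0.18,1],
    [[0,0,0],0.18,1],
    [[0,0,0],0.11,1],
  ],
  force=30,
)

```text
clock: 1.27
eef_pos: [208.0, 588.5, 494.1]
tcp_rot: [3.141, 0.007, 1.201]
contact_force: [0.4, -0.0, 0.1]
opening: 1.001
```

Request:
step_arm(
  commands=[
    [[-47,31,0],0,1],
    [[-47,31,0],0,1],
    [[-47,31,0],0,1],
    [[-47,31,0],0,1],
    [[-47,31,0],0,1],
    [[-47,31,0],0,1],
    [[-47,31,0],0,1],
    [[-47,31,0],0,1],
    [[-47,31,0],0,1],
    [[-47,31,0],0,1],
    [[-47,31,0],0,1],
    [[-47,31,0],0,1],
    [[-47,31,0],0,1],
    [[-47,31,0],0,0.5],
    [[-47,31,0],0,0.5],
    [[-47,31,0],0,0.5],
  ],
)

```text
clock: 3.28
eef_pos: [399.2, -317.2, 499.6]
tcp_rot: [3.134, 0.005, 1.204]
contact_force: [1.1, 1.0, 0.2]
opening: 0.503
```

```bash
python3 - <<'E'
from h import *
m=camera_model("wrist");f=grab_frame("wrist");cv2.imwrite("pics/w1.png",f)
hsv=cv2.cvtColor(f,cv2.COLOR_BGR2HSV)
print(proj(m,[[439,-319,71],[444,-243,71]]))
mask=((hsv[...,2]>175)&(hsv[...,1]<40)).astype(np.uint8)
n,l,st,c=cv2.connectedComponentsWithStats(mask)
for i in range(1,n):
    if st[i,4]>60: print(st[i],np.round(c[i],1),np.round(onz(m,c[i],71),1))
print(sense()["eef_pos"],sense()["tcp_rot"])
E
```

```text
[[307.36406632 154.43833014]
 [291.05549202  96.41807623]]
[ 0 65 12 12 68] [ 5.3 70.2] [131.7 -91.5  71. ]
[  0  89  10  25 161] [ 3.4 98.7] [ 108.6 -117.4   71. ]
[278 105  13  14 129] [284. 111.] [ 429.6 -256.2   71. ]
[ 400.53470756 -322.2713979   499.42545915] [3.13146075 0.0092231  1.20386581]
```

View pics/w1.png

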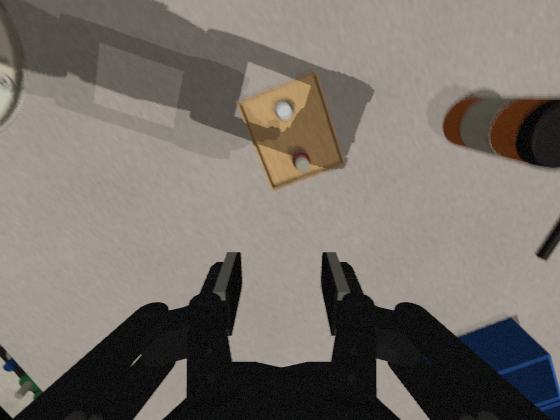

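Wrist view: grey cap at (284,111), red cap at (302,160) in shadow. I'll go closer, above the middle of both.

Request:
step_arm(
  commands=[
    [[16,6,40],0,0.5],
    [[16,6,40],0,0.5],
    [[14,5,40],0,0.5],
    [[0,0,0],0,0.5],
    [[0,0,0],0,0.5],
  ],
)

```text
clock: 3.95
eef_pos: [434.5, -289.5, 376.9]
tcp_rot: [3.131, 0.01, 1.2]
contact_force: [0.4, 0.5, 0.9]
opening: 0.502
```

```bash
cat > caps.py <<'E'
from h import *
import sys
def caps(name="wrist",z=71,box=(0,0,560,420),thr=110,amin=120):
    f=grab_frame(name);m=camera_model(name)
    hsv=cv2.cvtColor(f,cv2.COLOR_BGR2HSV)
    mask=((hsv[...,2]>thr)&(hsv[...,1]<60)).astype(np.uint8)
    return f,m,mask
E
python3 - <<'E'
from h import *
s=sense();m=camera_model("wrist");f=grab_frame("wrist");cv2.imwrite("pics/w2.png",f)
print(s["eef_pos"],s["tcp_rot"])
g=cv2.medianBlur(cv2.cvtColor(f,cv2.COLOR_BGR2GRAY),5)
r=int(m["fx"]*9.5/280)
c=cv2.HoughCircles(g[:260],cv2.HOUGH_GRADIENT,1,30,param1=80,param2=14,minRadius=r-3,maxRadius=r+4)
for q in (c[0] if c is not None else []): print(q,np.round(onz(m,q[:2],71),1))
E
```

```text
[ 434.49640722 -289.47173615  376.86193997] [3.13091909 0.01019866 1.19957746]
[285.5 224.5   8.8] [ 427.8 -326.6   71. ]
[257.5 154.5   9.4] [ 428.9 -251.7   71. ]
```

View pics/w2.png

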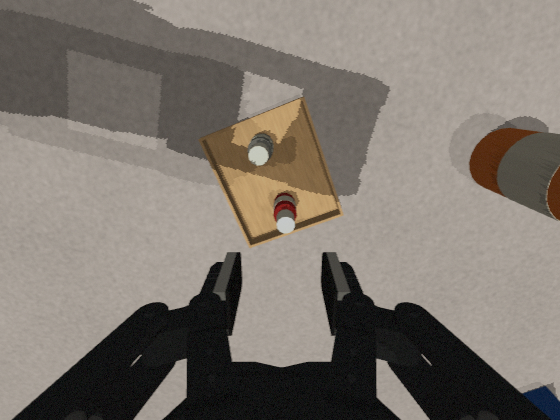

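Red cap at (285,224), grey at (257,154), both standing free. Their 75 mm spacing agrees with the side view. Next, the red grasp.

```bash
cat >> h.py <<'E'
def gp(s=None):
    s=s or sense();return s["eef_pos"]+toolR(s)@np.array([0,0,155.])
def need(X):
    s=sense();return np.round(toolR(s).T@(np.array(X,float)-gp(s)),1)
E
python3 -c "
from h import *
print(need([428,-326,65]))"
```

```text
[-33.2   4.  157.3]
```

Request:
step_arm(
  commands=[
    [[-17,2,20],0,0.5],
    [[-16,2,40],0,0.5],
    [[0,0,40],0,0.5],
    [[0,0,20],0,0.5],
    [[0,0,0],0,0.5],
    [[0,0,0],0,0.5],
  ],
)

```text
clock: 4.75
eef_pos: [429.6, -329.8, 266.0]
tcp_rot: [3.112, 0.016, 1.197]
contact_force: [0.5, -1.2, -0.6]
opening: 0.5
```

```bash
python3 -c "
from h import *
print(sense()['eef_pos'],sense()['tcp_rot'],need([428,-326,65]))"
```

```text
[ 429.60959145 -329.81555788  266.00680538] [3.11237082 0.01585295 1.19706284] [ 6.2 -8.8 45.8]
```

Request:
step_arm(
  commands=[
    [[6,-9,10],0,0.5],
    [[0,0,18],0,0.5],
    [[0,0,18],0,0.5],
    [[0,0,0],0,0.5],
  ],
)

```text
clock: 5.25
eef_pos: [424.2, -321.0, 221.6]
tcp_rot: [3.107, 0.017, 1.197]
contact_force: [0.5, 0.2, 0.1]
opening: 0.499
```

```bash
python3 -c "
from h import *
print(sense()['eef_pos'],sense()['tcp_rot'],need([428,-326,65]))"
```

```text
[ 424.17353438 -321.04231892  221.64450043] [3.10694038 0.01728866 1.19724689] [-0.5 -0.1  1.8]
```

Request:
step_arm(
  commands=[
    [[0,0,2],0,0],
    [[0,0,0],0,0],
    [[0,0,0],0,0],
    [[0,0,0],0,0],
    [[0,0,0],0,0],
  ],
  force=30,
)

```text
clock: 5.88
eef_pos: [424.6, -321.1, 221.8]
tcp_rot: [3.104, 0.018, 1.197]
contact_force: [-0.8, -0.5, -1.0]
opening: 0.194
```

```bash
python3 -c "
from h import *
print(sense()['opening'],sense()['eef_pos'],sense()['tcp_rot'])"
```

```text
0.1937791208222309 [ 424.58291592 -321.10433717  221.78565245] [3.10409057 0.01811932 1.19748109]
```

Request:
step_arm(
  commands=[
    [[0,0,-15],0,0],
    [[0,0,-30],0,0],
    [[0,0,-40],0,0],
    [[0,0,-40],0,0],
    [[20,0,-15],0,0],
    [[40,0,0],0,0],
    [[40,-2,0],0,0],
    [[40,-2,0],0,0],
    [[40,-2,0],0,0],
    [[35,0,0],0,0],
    [[20,0,0],0,0],
    [[0,0,0],0,0],
    [[0,0,0],0,0],
  ],
)

```text
clock: 7.5
eef_pos: [502.1, -89.5, 374.6]
tcp_rot: [3.092, 0.018, 1.196]
contact_force: [1.7, -0.0, -0.9]
opening: 0.195
```

```bash
python3 - <<'E'
from h import *
s=sense();m=camera_model("wrist");f=grab_frame("wrist");cv2.imwrite("pics/w3.png",f)
print(s["eef_pos"],s["tcp_rot"],s["opening"])
ms=camera_model("side")
for p in[(241.3,199.5),(233.2,212.9)]:
    X=onz(ms,p,34);print(X,proj(m,[X]))
E
```

```text
[502.05990215 -89.47513794 374.58649394] [3.09224835 0.01803792 1.19579777] 0.1952340153533243
[496.5786742  -48.87528177  34.        ] [[245.47279422 143.30211722]]
[546.53945998 -69.8837498   34.        ] [[298.48858111 144.19308875]]
```

View pics/w3.png

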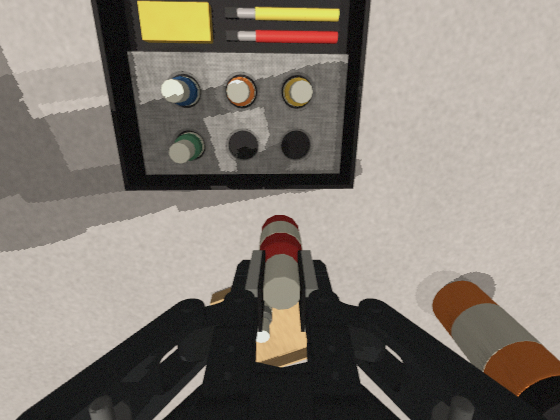

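Wrist view: empty pockets at (243,145) and (295,145), the red spare held upright, and four kit bottles in place. Now I'll refine the pocket centres and the case yaw.

```bash
cat > pk.py <<'E'
from h import *
from scipy.optimize import least_squares
f=cv2.imread("pics/w3.png");m=camera_model("wrist")
g=cv2.medianBlur(cv2.cvtColor(f,cv2.COLOR_BGR2GRAY),3)
P=[]
for u,v in[(243,145),(296,145)]:
    w=g[v-22:v+23,u-24:u+25];mk=(w<52).astype(np.uint8)
    n,l,st,c=cv2.connectedComponentsWithStats(mk);i=l[22,24] or 1+np.argmax(st[1:,4])
    cnt=cv2.findContours((l==i).astype(np.uint8),cv2.RETR_EXTERNAL,cv2.CHAIN_APPROX_NONE)[0][0]
    e=cv2.fitEllipse(cv2.convexHull(cnt));px=(e[0][0]+u-24,e[0][1]+v-22)
    X=onz(m,px,34);P.append(X);print(st[i],e[1],px,np.round(X,1))
d=P[0]-P[1];print(np.linalg.norm(d),np.arctan2(d[1],d[0]))
y=d/np.linalg.norm(d);x=np.array([y[1],-y[0],0])
if x[1]<0:x=-x
print("y",y,"x",x)
mid=(P[0]+P[1])/2 # at case (-52, y0)
sc=camera_model("side")
print("2nd row proj",[np.round(proj(m,[P[0]+52*x+o*y+[0,0,36]]),0).tolist() for o in(54,0,-54)])
print("need A,B for bottle z (gp 160)",need(P[0]+[0,0,126]),need(P[1]+[0,0,126]))
E
python3 pk.py
```

```text
[ 10   8  28  29 637] (27.537132263183594, 29.029661178588867) (243.02543258666992, 144.96987915039062) [493.7 -49.6  34. ]
[  9   8  29  28 648] (27.81533432006836, 29.13609504699707) (295.11068534851074, 144.58138465881348) [543.2 -69.1  34. ]
53.25664297967256 2.766982082405454
y [-0.93065019  0.36591013  0.        ] x [0.36591013 0.93065019 0.        ]
2nd row proj [[[173.0, 90.0]], [[237.0, 90.0]], [[301.0, 90.0]]]
need A,B for bottle z (gp 160) [ 38.  -33.1  57.6] [38.  20.1 60.2]
```

Pocket spacing is 53.3 mm against 54, and the side view agrees within 3 mm. Current yaw matches the case. Move over pocket B.

Request:
step_arm(
  commands=[
    [[10,6,5],0,0],
    [[14,7,10],0,0],
    [[10,5,10],0,0],
    [[4,1,15],0,0],
    [[0,0,15],0,0],
    [[0,0,0],0,0],
    [[0,0,0],0,0],
  ],
)

```text
clock: 8.43
eef_pos: [537.6, -62.7, 314.5]
tcp_rot: [3.095, 0.019, 1.193]
contact_force: [0.8, 0.2, -1.3]
opening: 0.2
```

```bash
python3 -c "
from h import *
print(sense()['eef_pos'],sense()['tcp_rot'],need([542.6,-68.9,130]))"
```

```text
[537.57711876 -62.67482922 314.45728729] [3.09494116 0.01893785 1.19339235] [-0.4 -1.6 29.6]
```

Request:
step_arm(
  commands=[
    [[0,-1.5,15],0,0],
    [[0,0,15],0,0],
    [[0,0,13],0,0],
    [[0,0,0],0,0],
    [[0,0,0],0,0],
  ],
)

```text
clock: 9.05
eef_pos: [537.6, -64.1, 268.8]
tcp_rot: [3.094, 0.019, 1.193]
contact_force: [-0.2, 0.8, -0.1]
opening: 0.202
```

```bash
python3 - <<'E'
from h import *
print(sense()['eef_pos'],sense()['tcp_rot'],sense()["contact_force"],need([542.6,-68.9,110]))
f=grab_frame("wrist");cv2.imwrite("pics/w4.png",cv2.resize(f[120:340,160:420],None,fx=2.5,fy=2.5))
E
```

```text
[537.56206302 -64.0958712  268.75094604] [3.0944382  0.01880709 1.19266819] [-0.16982797  0.83961036 -0.08902265] [ 0.4 -1.   3.9]
```

View pics/w4.png

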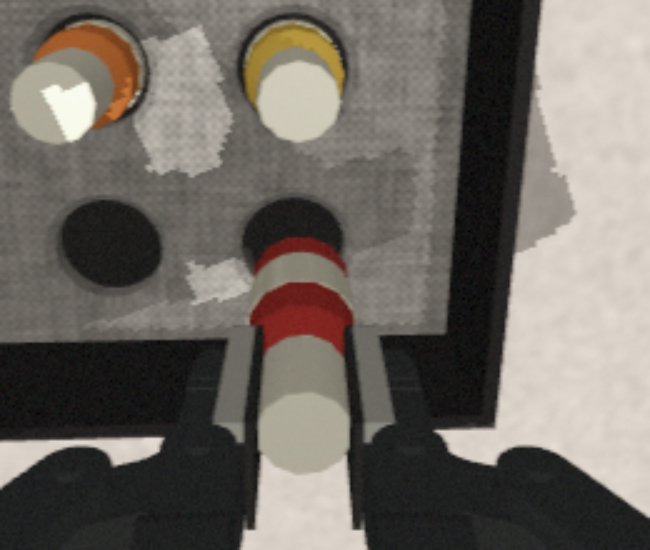

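```bash
python3 - <<'E'
from h import *
m=camera_model("wrist");s=sense();R=toolR(s)
X=onz(m,(277,217.5),34);print(X)
A=onz(m,(160+111/2.5,120+243/2.5),34);print("A",A,np.linalg.norm(A-X))
# bottle bottom centre pixel from hull at bottom: u 280.4 at z~46
g=gp();print("gp",g,"axis at z46",g+R[:,2]*64)
print("px of gp+64",proj(m,[g+R[:,2]*64,g+np.array([0,0,-64])]))
print("delta to X in tool from vertical bottle", R.T@(X-g))
E
```

```text
[543.8192623  -68.99627084  34.        ]
A [495.28875481 -48.42585735  34.        ] 52.71007558809469
gp [543.25317905 -69.47578755 113.99947374] axis at z46 [545.61493509 -71.70825282  50.08204101]
px of gp+64 [[281.68351872 229.0398423 ]
 [277.28153462 227.475366  ]]
delta to X in tool from vertical bottle [ 2.15992483 -3.42380292 79.90042856]
```

Pocket B mouth at about (277,217), bottle bottom at about (280,229). The bottle follows the tool's tilt, so I shift about (1.6,-2.3) and descend vertically.

Request:
step_arm(
  commands=[
    [[1.6,-2.3,0],0,0],
    [[0.2,-0.5,8],0,0],
    [[0.2,-0.4,8],0,0],
    [[0.2,-0.4,8],0,0],
    [[0,0,0],0,0],
  ],
)

```text
clock: 9.72
eef_pos: [536.0, -61.3, 243.6]
tcp_rot: [3.093, 0.018, 1.193]
contact_force: [0.4, -0.8, 0.4]
opening: 0.198
```

```bash
python3 - <<'E'
from h import *
s=sense();print(s["eef_pos"],s["tcp_rot"],s["contact_force"],s["wrist_torque"],gp(),s["opening"])
E
```

```text
[535.95602756 -61.28914187 243.56713683] [3.09321773 0.01848741 1.19288303] [ 0.3512995  -0.75113889  0.42972036] [ 0.07040442  0.03807678 -0.02280024] [541.86629279 -66.71480899  88.77491835] 0.19819381632416572
```

Request:
step_arm(
  commands=[
    [[0.2,-0.4,7],0,0],
    [[0.1,-0.3,7],0,0],
    [[0.1,-0.2,4],0,0],
    [[0,0,0],0,0],
  ],
)

```text
clock: 10.22
eef_pos: [536.0, -61.3, 224.1]
tcp_rot: [3.093, 0.019, 1.193]
contact_force: [0.1, -0.3, 0.1]
opening: 0.199
```

```bash
python3 - <<'E'
from h import *
s=sense();print(s["eef_pos"],s["tcp_rot"],s["contact_force"],s["wrist_torque"],gp(),s["opening"])
E
```

```text
[536.03285257 -61.25526215 224.10758741] [3.09341698 0.01853747 1.19279298] [ 0.09742386 -0.28947616  0.09346085] [ 0.01869296  0.03659095 -0.02627737] [541.91108906 -66.6773038   69.3140223 ] 0.19904701526076063
```

Request:
step_arm(
  commands=[
    [[0,-0.1,2],0,0],
    [[0,0,0],0,0],
    [[0,0,0],0,0.45],
    [[0,0,0],0,0.45],
    [[0,0,0],0,0.45],
    [[0,0,-10],0,0.45],
    [[0,2,-30],0,0.45],
    [[0,2,-40],0,0.45],
    [[0,0,-40],0,0.45],
    [[0,0,0],0,0.45],
  ],
)

```text
clock: 11.48
eef_pos: [535.3, -58.4, 348.7]
tcp_rot: [3.091, 0.018, 1.193]
contact_force: [0.2, -0.5, -0.4]
opening: 0.448
```

```bash
python3 - <<'E'
from h import *
s=sense();print(s["eef_pos"],s["tcp_rot"],s["opening"])
f=grab_frame("wrist");m=camera_model("wrist");cv2.imwrite("pics/w5.png",f)
X=[543,-69,0]
print(proj(m,[[543,-69,72],[543,-69,34]]))
g=cv2.medianBlur(cv2.cvtColor(f,cv2.COLOR_BGR2GRAY),5)
c=cv2.HoughCircles(g[:300],cv2.HOUGH_GRADIENT,1,30,param1=80,param2=14,minRadius=9,maxRadius=15)
for q in (c[0] if c is not None else []): print(q,np.round(onz(m,q[:2],72),1))
print("need grey",need([428.5,-252,130]))
E
```

```text
[535.29934762 -58.43231186 348.71759041] [3.09141586 0.01787888 1.19285722] 0.44790005187943766
[[279.8261262  204.24059433]
 [278.1624712  190.83609155]]
[165.5 195.5  14.4] [457.  -24.7  72. ]
[223.5 191.5  14.4] [503.2 -40.   72. ]
[278.5 145.5  10.5] [560.7 -21.5  72. ]
[144.5 144.5  12.8] [462.7  18.9  72. ]
[212.5 145.5  11.8] [511.7  -1.7  72. ]
[278.5 203.5   9.4] [542.2 -67.9  72. ]
need grey [-215.1  -37.8   64.5]
```

Red spare's cap is seen at (542,-68), centred in pocket B at standing height. Go for grey.

Request:
step_arm(
  commands=[
    [[-20,-4,0],0,0.45],
    [[-40,-7,0],0,0.45],
    [[-45,-8,0],0,0.45],
    [[-45,-8,10],0,0.45],
    [[-40,-7,20],0,0.45],
    [[-20,-4,20],0,0.45],
    [[-5,0,15],0,0.45],
    [[0,0,0],0,0.45],
    [[0,0,0],0,0.45],
  ],
)

```text
clock: 12.65
eef_pos: [411.8, -253.5, 275.8]
tcp_rot: [3.108, 0.019, 1.193]
contact_force: [0.1, 0.0, -0.1]
opening: 0.45
```

```bash
python3 - <<'E'
from h import *
s=sense();print(s["eef_pos"],s["tcp_rot"],s["opening"])
f=grab_frame("wrist");m=camera_model("wrist");cv2.imwrite("pics/w6.png",f)
print(proj(m,[[428.5,-252,71]]),need([428.5,-252,67]))
g=cv2.medianBlur(cv2.cvtColor(f,cv2.COLOR_BGR2GRAY),5)
c=cv2.HoughCircles(g[:330],cv2.HOUGH_GRADIENT,1,30,param1=80,param2=14,minRadius=9,maxRadius=18)
for q in (c[0] if c is not None else []): print(q,np.round(onz(m,q[:2],71),1))
E
```

```text
[ 411.77272126 -253.47665226  275.76497133] [3.10758968 0.01895001 1.19346708] 0.4498104146879247
[[294.36606159 221.65420872]] [11.4  7.8 54.1]
[292.5 203.5  17.4] [ 431.7 -240.1   71. ]
[305.5 173.5  10.3] [ 445.7 -225.3   71. ]
```

View pics/w6.png

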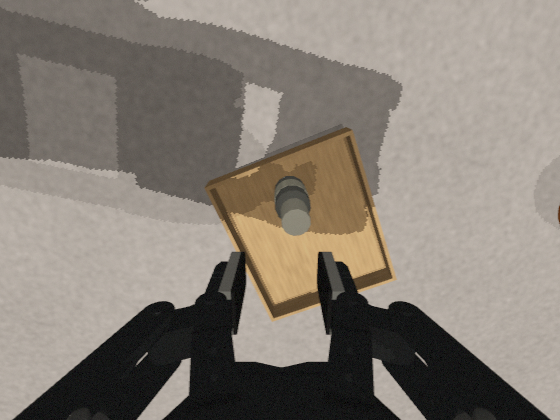

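Grey cap at (295,221), exactly where predicted. Grasp it.

Request:
step_arm(
  commands=[
    [[7,5,5],0,0.45],
    [[4,2,15],0,0.45],
    [[0,0.5,17],0,0.45],
    [[0,0,17],0,0.45],
    [[0,0,0],0,0.45],
    [[0,0,0],0,0],
    [[0,0,0],0,0],
    [[0,0,0],0,0],
    [[0,0,0],0,0],
  ],
  force=30,
)

```text
clock: 13.82
eef_pos: [428.1, -244.6, 220.6]
tcp_rot: [3.103, 0.019, 1.199]
contact_force: [-0.1, 0.0, 0.3]
opening: 0.195
```

```bash
python3 - <<'E'
from h import *
s=sense();print(s["eef_pos"],s["tcp_rot"],s["opening"],gp())
E
```

```text
[ 428.11642495 -244.61333479  220.64138802] [3.102926   0.0193603  1.19863679] 0.19474101197795085 [ 432.60777925 -249.58529161   65.78627063]
```

Request:
step_arm(
  commands=[
    [[0,0,-15],0,0],
    [[0,0,-30],0,0],
    [[0,0,-40],0,0],
    [[0,0,-15],0,0],
    [[20,-2,0],0,0],
    [[40,-4,0],0,0],
    [[40,-4,0],0,0],
    [[40,-4,0],0,0],
    [[35,-3,0],0,0],
    [[20,-2,0],0,0],
    [[5,0,0],0,0],
    [[0,0,0],0,0],
    [[0,0,0],0,0],
  ],
)

```text
clock: 15.45
eef_pos: [481.8, -44.0, 331.9]
tcp_rot: [3.089, 0.018, 1.196]
contact_force: [-0.8, 0.1, 0.5]
opening: 0.198
```

```bash
python3 - <<'E'
from h import *
s=sense();print(s["eef_pos"],s["tcp_rot"],s["opening"],gp(),need([491.6,-46.8,130]))
E
```

```text
[481.7683339  -44.01630788 331.86697575] [3.08928462 0.0184384  1.19574332] 0.19829371295922507 [488.26361644 -49.6405004  177.10528875] [ 4.7 -0.4 47.1]
```

Request:
step_arm(
  commands=[
    [[4,0,10],0,0],
    [[1,0,15],0,0],
    [[0,0,15],0,0],
    [[0,0,15],0,0],
    [[0,0,8],0,0],
    [[0,0,0],0,0],
    [[0,0,0],0,0],
  ],
)

```text
clock: 16.32
eef_pos: [485.7, -43.0, 263.0]
tcp_rot: [3.092, 0.019, 1.193]
contact_force: [-0.5, -0.2, -0.3]
opening: 0.201
```

```bash
python3 - <<'E'
from h import *
s=sense();R=toolR(s);print(s["eef_pos"],s["tcp_rot"],gp(),need([491.4,-46.6,105]))
m=camera_model("wrist");f=grab_frame("wrist");cv2.imwrite("pics/w7.png",cv2.resize(f[120:340,160:420],None,fx=2.5,fy=2.5))
print("pred pocket A px zoomed",(proj(m,[[494,-49,34]])-[160,120])*2.5,"bottle bottom",(proj(m,[gp()+R[:,2]*62.8])-[160,120])*2.5)
E
```

```text
[485.72083273 -43.03417899 263.02703572] [3.09210405 0.01945366 1.19347465] [491.73954773 -48.65876443 108.24609662] [ 1.9 -1.2  3.2]
pred pocket A px zoomed [[299.01673515 251.75044932]] bottle bottom [[304.19867035 274.48081508]]
```

View pics/w7.png

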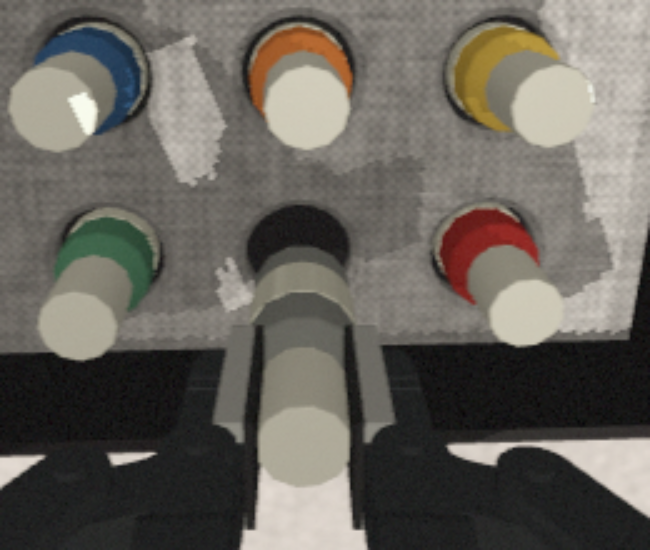

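Wrist crop: pocket A at crop (298,252) as predicted, grey bottle just behind it, red seated right of it (10 pictures viewed). Insert.

Request:
step_arm(
  commands=[
    [[1.9,-1.3,0],0,0],
    [[0.2,-0.4,8],0,0],
    [[0.2,-0.4,8],0,0],
    [[0.2,-0.4,8],0,0],
    [[0,0,0],0,0],
  ],
)

```text
clock: 17.0
eef_pos: [485.4, -40.4, 238.0]
tcp_rot: [3.09, 0.019, 1.194]
contact_force: [-0.2, 0.1, -0.3]
opening: 0.204
```

```bash
python3 - <<'E'
from h import *
s=sense();print(s["eef_pos"],s["tcp_rot"],s["contact_force"],gp(),s["opening"])
E
```

```text
[485.44867703 -40.38565098 238.03551841] [3.09038348 0.01891205 1.19366284] [-0.18700567  0.09683106 -0.28255541] [491.74704735 -46.02901176  83.26639032] 0.2035311630021531
```

Request:
step_arm(
  commands=[
    [[0.2,-0.4,7],0,0],
    [[0.1,-0.3,6],0,0],
    [[0.1,-0.2,4],0,0],
    [[0,0,0],0,0],
    [[0,0,0],0,0.42],
    [[0,0,0],0,0.42],
    [[0,0,0],0,0.42],
    [[0,1,-10],0,0.42],
    [[0,1,-30],0,0.42],
    [[0,2,-40],0,0.42],
    [[0,0,-40],0,0.42],
    [[0,0,0],0,0.42],
  ],
)

```text
clock: 18.5
eef_pos: [484.8, -37.4, 346.1]
tcp_rot: [3.089, 0.018, 1.194]
contact_force: [0.0, -0.2, -1.1]
opening: 0.421
```

```bash
cat >> h.py <<'E'
CX=np.array([.366,.931,0]);CY=np.array([-.931,.366,0]);H=np.array([544.1,78.5,76])
def onplane(m,px,yc):
    c,d=ray(m,px);t=(yc-(c-H)@CY)/(d@CY);X=c+t*d;return X,np.array([(X-H)@CX,X[2]-76])
E
python3 - <<'E'
from h import *
s=sense();print(s["eef_pos"],s["tcp_rot"],s["opening"],gp())
f=grab_frame("wrist");m=camera_model("wrist");cv2.imwrite("pics/w8.png",f)
print("A cap px pred",proj(m,[[494,-49,72]]),"B",proj(m,[[543.5,-69,72]]))
g=cv2.medianBlur(cv2.cvtColor(f,cv2.COLOR_BGR2GRAY),5)
c=cv2.HoughCircles(g[:300],cv2.HOUGH_GRADIENT,1,30,param1=80,param2=14,minRadius=9,maxRadius=15)
for q in (c[0] if c is not None else []): print(q,np.round(onz(m,q[:2],72),1))
ms=camera_model("side")
for p,y in[((317.2,193.7),0),((324.2,179.5),50),((310.3,207.9),-50)]:
    X,l=onplane(ms,p,y);print(np.round(X),np.round(l),np.hypot(*l),"theta",np.arctan2(l[1],-l[0])-np.arctan2(62,150))
a=grab_frame("scene");b=grab_frame("side")
A=cv2.resize(a[120:280,200:400],(500,400),interpolation=cv2.INTER_CUBIC)
cv2.imwrite("pics/sc1.png",A);cv2.imwrite("pics/sc_full.png",a);cv2.imwrite("pics/sd_full.png",b)
E
```

```text
[484.83872636 -37.40799828 346.12801432] [3.08894058 0.01837299 1.19360323] 0.4205844204840039 [491.37521404 -43.05623261 191.36893776]
A cap px pred [[281.12586368 205.48572448]] B [[342.55642575 204.87828826]]
[279.5 146.5  11.6] [511.3  -1.6  72. ]
[279.5 207.5   9.6] [492.  -50.2  72. ]
[345.5 145.5  10.6] [561.1 -20.8  72. ]
[221.5 140.5  14.4] [470.7  20.   72. ]
[335.5 197.5   9.6] [539.9 -60.2  72. ]
[216.5 208.5   9.6] [442.1 -30.3  72. ]
[581. 173. 201.] [102. 125.] 161.2913897645936 theta 1.8597957945050614
[535. 192. 204.] [103. 128.] 164.40807225887605 theta 1.8544990183151917
[628. 154. 201.] [101. 125.] 160.94795955250467 theta 1.8576446584901865
```

View pics/sc1.png

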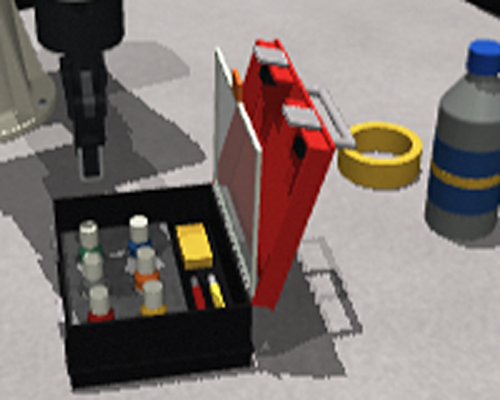

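The crop shows all six pockets filled and the lid leaning well past upright, with the handle at crop (330,117). The side rays give radius 161–164 mm (expected 162) and an angle of about 1.855. I'll cross-check with the scene view and locate the oil bottle.

```bash
python3 - <<'E'
from h import *
ms=camera_model("scene");sd=camera_model("side")
for p,y in[((332,166.8),0),((323.2,155.2),50),((340.8,178),-50)]:
    X,l=onplane(ms,p,y);print(np.round(X),np.round(l),np.hypot(*l),"theta",np.arctan2(l[1],-l[0])-np.arctan2(62,150))
print("oil",onz(ms,(394,141),210),onz(sd,(392,190),216),"tape",onz(sd,(374,187),36), onz(sd,(121,228),172))
print("need above", need([599,218,320]))
E
```

```text
[579. 167. 202.] [ 95. 126.] 157.53933495979075 theta 1.824031146200988
[529. 177. 207.] [ 86. 131.] 157.09609894526827 theta 1.7610566402943646
[628. 154. 200.] [101. 124.] 160.1716423777565 theta 1.863187979934981
oil [569.34451364 369.61676089 210.        ] [571.68554324 372.48297117 216.        ] tape [434.9145891  365.38102493  36.        ] [ 691.92187151 -349.66339916  172.        ]
need above [ 280.4   12.5 -137.8]
```

Request:
step_arm(
  commands=[
    [[0,0,-20],-0.17,0],
    [[0,0,-35],-0.17,0],
    [[0,0,-35],-0.17,0],
    [[0,0,-35],-0.17,0],
    [[0,0,-10],-0.17,0],
    [[0,0,0],-0.17,0],
    [[0,0,0],-0.17,0],
    [[0,0,0],-0.17,0],
    [[0,0,0],-0.17,0],
    [[0,0,0],0,0],
  ],
)

```text
clock: 19.9
eef_pos: [477.2, -32.6, 466.4]
tcp_rot: [-3.112, 0.019, 2.773]
contact_force: [0.2, -0.8, -0.2]
opening: -0.001
```

```bash
python3 - <<'E'
from h import *
s=sense();print(s["eef_pos"],s["tcp_rot"],s["opening"],gp(),need([599,218,320]))
E
```

```text
[477.17843925 -32.59163651 466.42678386] [-3.11238955  0.01947743  2.7728007 ] -0.0009975924494360806 [478.36156066 -37.90095565 311.52226051] [-20.4 281.8 -16.3]
```

Request:
step_arm(
  commands=[
    [[-4,30,-10],0,0],
    [[-4,50,-6],0,0],
    [[-4,50,0],0,0],
    [[-4,50,0],0,0],
    [[-4,50,0],0,0],
    [[0,32,0],0,0],
    [[0,15,0],0,0],
    [[0,0,0],0,0],
    [[0,0,0],0,0],
  ],
)

```text
clock: 21.02
eef_pos: [602.1, 223.4, 465.4]
tcp_rot: [-3.104, 0.011, 2.736]
contact_force: [-0.5, 0.3, -0.0]
opening: 0.003
```

```bash
python3 - <<'E'
from h import *
s=sense();print(s["eef_pos"],s["tcp_rot"],s["opening"],gp(),(gp()-H)@CX,need([599,218,205]))
E
```

```text
[602.08853818 223.41892598 465.40300654] [-3.10373255  0.01053989  2.73563225] 0.002550713588013426 [601.27148581 217.38418504 310.52268395] 150.22594008242933 [  3.4   3.7 105.4]
```

Request:
step_arm(
  commands=[
    [[1,0,25],-0.03,0],
    [[1,0,35],0,0],
    [[0,0,30],0,0],
    [[0,0,12],0,0],
    [[0,0,0],0,0],
    [[0,0,0],0,0],
  ],
)

```text
clock: 21.78
eef_pos: [599.3, 214.1, 365.3]
tcp_rot: [-3.106, 0.014, 2.758]
contact_force: [-0.6, 0.8, 0.5]
opening: -0.003
```

```bash
python3 - <<'E'
from h import *
s=sense();m=camera_model("wrist");f=grab_frame("wrist");cv2.imwrite("pics/w9.png",f)
print(s["eef_pos"],s["tcp_rot"],gp(),(gp()-H)@CX,(gp()-H)@CY,s["contact_force"])
for th in(1.75,1.80,1.85):
    x=-150*np.cos(th)+62*np.sin(th);z=150*np.sin(th)+62*np.cos(th)
    print(th,x,z+76,np.round(proj(m,[H+x*CX+[0,0,z]+k*CY for k in(-50,0,50)])).tolist())
E
```

```text
[599.32577587 214.09830232 365.31387178] [-3.1057976   0.01377233  2.75792992] [599.32587802 208.22343775 210.50845706] 140.9851918969674 -3.9365142209874597 [-0.57664269  0.81879283  0.502637  ]
1.75 87.74403705360791 212.54663658082202 [[184.0, 358.0], [172.0, 279.0], [156.0, 178.0]]
1.8 94.45886731841117 207.9906147607579 [[199.0, 352.0], [189.0, 274.0], [176.0, 176.0]]
1.85 100.93759960814553 203.10468514317517 [[213.0, 345.0], [204.0, 269.0], [194.0, 173.0]]
```

View pics/w9.png

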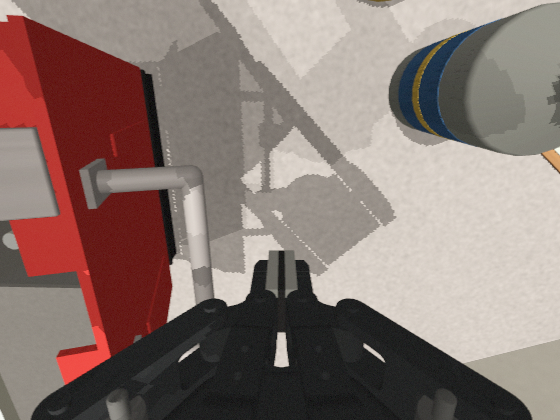

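The wrist view shows the bar from (190,178) down to about (203,300), matching 1.85 rad, so the lid rests at its stop. The knuckles would foul the lid edge if I pinched there. So I first push the handle gently from outside with shut fingers to about 1.45, where the lid still stands alone.

Request:
step_arm(
  commands=[
    [[-2,-10,0],0,0],
    [[-2,-10,0],0,0],
    [[0,-10,-6],0,0],
    [[0,-10,-6],0,0],
    [[0,-10,-5],0,0],
    [[0,-10,-4],0,0],
    [[0,0,0],0,0],
  ],
)

```text
clock: 22.7
eef_pos: [579.7, 154.0, 393.3]
tcp_rot: [-3.11, 0.018, 2.758]
contact_force: [-0.6, 0.4, -0.4]
opening: -0.002
```

```bash
python3 - <<'E'
from h import *
s=sense()
print(s["eef_pos"],s["tcp_rot"],gp(),(gp()-H)@CX,(gp()-H)@CY,s["contact_force"])
E
```

```text
[579.71301312 153.95545919 393.29065581] [-3.10971137  0.01777922  2.75761013] [580.4157954  148.34270286 238.39390612] 78.31513747453467 -8.247576269729477 [-0.5730947   0.39413325 -0.39197836]
```

```bash
cat > ang.py <<'E'
from h import *
def ang(f):
    m=camera_model("scene");h=cv2.cvtColor(f,cv2.COLOR_BGR2HSV)
    k=(((h[...,0]<8)|(h[...,0]>172))&(h[...,1]>150)&(h[...,2]>60)).astype(np.uint8)
    k[:,:260]=0;k[:120]=0;k[300:]=0;k[:,380:]=0
    n,l,st,c=cv2.connectedComponentsWithStats(k);k=l==1+np.argmax(st[1:,4])
    ys,xs=np.nonzero(k);u=xs.max();v=ys[xs>=u-1].min()
    X,r=onplane(m,(u,v),-106);return (int(u),int(v)),np.round(r),np.hypot(*r),np.arctan2(r[1],-r[0])-np.arctan2(22,176)
if __name__=="__main__":
    print(ang(cv2.imread("pics/sc_full.png")))
    f=grab_frame("scene");cv2.imwrite("pics/sc_now.png",f);print(ang(f))
E
python3 ang.py
```

```text
((333, 175), array([ 64., 169.]), np.float64(180.65622542060075), np.float64(1.8113956026925693))
((312, 173), array([ 20., 179.]), np.float64(179.75937546563037), np.float64(1.5552618344675775))
```

Request:
step_arm(
  commands=[
    [[2,4,8],0,0],
    [[3,-4,3],0,0],
    [[1,-8,-2],0,0],
    [[0,-8,-2],0,0],
    [[0,-7,-2],0,0],
    [[0,0,0],0,0],
  ],
)

```text
clock: 23.5
eef_pos: [564.7, 134.1, 387.6]
tcp_rot: [-3.109, 0.017, 2.759]
contact_force: [0.1, 1.2, -0.2]
opening: 0.0
```

```bash
python3 - <<'E'
from h import *
from ang import ang
s=sense()
print(s["tcp_rot"],gp(),(gp()-H)@CX,(gp()-H)@CY,s["contact_force"],ang(grab_frame("scene")))
E
```

```text
[-3.10908007  0.01703838  2.75856735] [565.23023885 128.44497093 232.72947739] 54.23243535401292 -1.3923930113477603 [ 0.06006901  1.18061641 -0.2490732 ] ((309, 231), array([17., 28.]), np.float64(33.024582506893), np.float64(2.003544479340541))
```

Request:
step_arm(
  commands=[
    [[0,8,0],0,0],
    [[0,10,0],0,0],
    [[0,0,-20],0,0.35],
    [[0,0,-25],0,0.35],
    [[0,0,0],0,0.35],
  ],
)

```text
clock: 24.18
eef_pos: [572.4, 156.0, 431.8]
tcp_rot: [-3.108, 0.015, 2.76]
contact_force: [-0.9, -0.4, 0.6]
opening: 0.35
```

```bash
sed -i 's/k\[300:\]=0/k[205:]=0/' ang.py; python3 - <<'E'
from h import *
from ang import ang
s=sense();f=grab_frame("scene");cv2.imwrite("pics/sc2.png",f)
print(s["tcp_rot"],gp(),(gp()-H)@CX,(gp()-H)@CY,s["contact_force"],s["opening"],ang(f))
f=grab_frame("wrist");m=camera_model("wrist");cv2.imwrite("pics/w10.png",f)
for th in(1.3,1.35,1.4,1.45):
    x=-150*np.cos(th)+62*np.sin(th);z=150*np.sin(th)+62*np.cos(th)
    print(th,round(x,1),round(z+76,1),np.round(proj(m,[H+x*CX+[0,0,z]+k*CY for k in(0,25,45,50)])).tolist())
for v in(150,165,180,200,220):print(v,f[v,150:300:3].mean(1).astype(int).tolist())
E
```

```text
[-3.10826337  0.01533354  2.75969007] [571.99787909 150.05360728 275.60303076] 76.82703212237502 0.21569483503451964 [-0.89296763 -0.36224462  0.59639054] 0.34984685428297296 ((303, 199), array([  2., 117.]), np.float64(116.91809129760185), np.float64(1.4627488983510888))
1.3 19.6 237.1 [[192.0, 248.0], [187.0, 209.0], [183.0, 176.0], [182.0, 167.0]]
1.35 27.6 235.9 [[205.0, 247.0], [201.0, 209.0], [198.0, 176.0], [197.0, 167.0]]
1.4 35.6 234.4 [[219.0, 246.0], [215.0, 208.0], [212.0, 175.0], [212.0, 166.0]]
1.45 43.5 232.4 [[232.0, 244.0], [229.0, 207.0], [227.0, 174.0], [226.0, 166.0]]
150 [91, 86, 85, 86, 52, 49, 54, 52, 51, 50, 54, 52, 52, 51, 53, 49, 53, 51, 52, 54, 51, 49, 51, 54, 57, 57, 49, 49, 52, 112, 121, 116, 116, 114, 139, 132, 140, 178, 142, 138, 129, 114, 178, 194, 200, 199, 198, 194, 193, 191]
165 [145, 146, 145, 146, 146, 144, 146, 146, 148, 144, 146, 146, 146, 146, 144, 145, 204, 204, 202, 200, 201, 181, 148, 64, 51, 52, 53, 59, 54, 106, 114, 113, 110, 115, 109, 176, 198, 197, 196, 147, 122, 105, 176, 200, 195, 194, 194, 199, 196, 195]
180 [51, 55, 55, 49, 52, 53, 49, 53, 50, 50, 54, 48, 50, 55, 57, 54, 53, 52, 190, 204, 207, 189, 165, 104, 55, 54, 52, 55, 51, 85, 111, 113, 116, 114, 113, 140, 144, 138, 142, 174, 139, 141, 142, 134, 180, 137, 140, 137, 138, 136]
200 [52, 49, 53, 53, 50, 51, 56, 52, 52, 53, 51, 54, 50, 55, 55, 56, 53, 55, 117, 179, 186, 180, 165, 134, 59, 58, 53, 62, 59, 59, 115, 114, 114, 113, 113, 196, 194, 201, 198, 138, 140, 141, 137, 138, 169, 179, 139, 134, 133, 132]
220 [54, 61, 59, 61, 59, 60, 58, 57, 57, 57, 53, 62, 59, 58, 54, 60, 57, 59, 56, 163, 185, 186, 176, 153, 100, 57, 55, 60, 55, 61, 109, 112, 115, 117, 117, 193, 200, 206, 203, 190, 161, 204, 202, 182, 139, 139, 144, 139, 137, 135]
```

Bar seen at u≈213, v=208, so the lid stands at about 1.39 with the bar at case x≈34.5, z≈235. Go above it.

Request:
step_arm(
  commands=[
    [[0,-14,0],0,0.35],
    [[0,-15,0],0,0.35],
    [[0,-9,0],0,0.35],
    [[0,0,0],0,0.35],
    [[0,0,0],0,0.35],
  ],
)

```text
clock: 24.9
eef_pos: [555.7, 117.0, 428.6]
tcp_rot: [-3.104, 0.009, 2.758]
contact_force: [0.1, -0.2, -0.3]
opening: 0.351
```

```bash
python3 - <<'E'
from h import *
s=sense()
print(s["tcp_rot"],gp(),(gp()-H)@CX,(gp()-H)@CY,s["contact_force"],s["opening"],need(H+34.5*CX+[0,0,246.6-76]))
f=grab_frame("wrist");m=camera_model("wrist");cv2.imwrite("pics/w11.png",f)
for th in(1.35,1.4):
    x=-150*np.cos(th)+62*np.sin(th);z=150*np.sin(th)+62*np.cos(th)
    print(th,np.round(proj(m,[H+x*CX+[0,0,z]+k*CY for k in(0,25,45,50)])).tolist())
for v in(180,200,220,240):print(v,f[v,225:345:3].mean(1).astype(int).tolist())
E
```

```text
[-3.10352246  0.0092315   2.75847805] [554.82228207 110.98980951 273.68765321] 34.172367893586355 1.9088256772941008 [ 0.14533333 -0.19247156 -0.27852579] 0.3512812117417633 [-1.7  1.4 27.1]
1.35 [[274.0, 250.0], [273.0, 212.0], [272.0, 179.0], [272.0, 170.0]]
1.4 [[287.0, 249.0], [287.0, 211.0], [287.0, 178.0], [287.0, 169.0]]
180 [84, 59, 50, 54, 57, 53, 52, 56, 57, 53, 53, 56, 58, 57, 55, 55, 56, 79, 155, 174, 185, 177, 162, 122, 134, 118, 136, 132, 134, 128, 130, 133, 129, 137, 136, 133, 135, 133, 139, 137]
200 [52, 54, 57, 53, 55, 54, 60, 58, 52, 56, 54, 54, 56, 54, 54, 50, 49, 76, 154, 175, 184, 178, 158, 119, 133, 137, 132, 132, 131, 138, 134, 132, 135, 134, 129, 130, 133, 136, 133, 132]
220 [57, 55, 54, 54, 55, 50, 57, 54, 52, 53, 51, 53, 50, 51, 47, 50, 53, 81, 151, 175, 181, 109, 104, 103, 135, 135, 138, 135, 134, 142, 137, 135, 134, 139, 137, 136, 135, 134, 137, 139]
240 [47, 53, 48, 52, 52, 52, 49, 54, 51, 49, 52, 53, 50, 44, 51, 53, 53, 75, 96, 111, 112, 111, 103, 110, 134, 134, 137, 139, 137, 135, 132, 135, 135, 137, 133, 137, 145, 200, 202, 201]
```

Request:
step_arm(
  commands=[
    [[-1.5,1.4,10],0,0.35],
    [[0,0,10],0,0.35],
    [[0,0,5],0,0.35],
    [[0,0,0],0,0.35],
  ],
)

```text
clock: 25.45
eef_pos: [557.7, 117.5, 400.9]
tcp_rot: [-3.103, 0.008, 2.76]
contact_force: [0.2, -0.0, -0.4]
opening: 0.348
```

```bash
python3 - <<'E'
from h import *
s=sense()
print(s["tcp_rot"],gp(),(gp()-H)@CX,(gp()-H)@CY,s["contact_force"],s["opening"])
E
```

```text
[-3.10298712  0.00833435  2.75956324] [556.66444792 111.4650971  246.06187464] 35.28909333522689 0.3677245235371646 [ 0.18332454 -0.00705602 -0.38091704] 0.3482277088067909
```

Request:
step_arm(
  commands=[
    [[0,0,0],0,0],
    [[0,0,0],0,0],
    [[0,0,0],0,0],
    [[0,0,0],0,0],
  ],
  force=40,
)

```text
clock: 25.95
eef_pos: [557.7, 117.6, 401.1]
tcp_rot: [-3.103, 0.008, 2.76]
contact_force: [-0.0, 0.7, -1.9]
opening: 0.091
```

```bash
cat > arc.py <<'E'
from h import *
import sys
s=sense();g=gp(s);R=toolR(s)
B=s["eef_pos"]+R@np.array([0,0,float(sys.argv[1])])
l=np.array([(B-H)@CX,B[2]-76]);th=np.arctan2(l[1],-l[0])-np.arctan2(62,150)
print("bar",np.round(l,1),"r",round(np.hypot(*l),1),"th",round(th,3),"cy",round((B-H)@CY,1),"op",round(s["opening"],3),"F",np.round(s["contact_force"],1),"T",np.round(s["wrist_torque"],1),"rot",np.round(s["tcp_rot"],3),"t",s["clock"])
for t in map(float,sys.argv[2:]):
    x=-150*np.cos(t)+62*np.sin(t);z=150*np.sin(t)+62*np.cos(t)
    print(t,np.round(R.T@(H+x*CX+[0,0,z]-B),1))
E
python3 arc.py 167 1.3 1.2 1.1 1.0
```

```text
bar [ 35.  158.2] r 162.1 th 1.397 cy 0.3 op 0.091 F [-0.   0.7 -1.9] T [ 0.1 -0.   0.1] rot [-3.103  0.008  2.76 ] t 25.95
1.3 [ -0.4 -15.5  -2.3]
1.2 [ -0.5 -31.7  -2.8]
1.1 [ -0.7 -47.9  -1.7]
1.0 [ -0.8 -63.9   1. ]
```

Pinched: the bar sits at radius 162.1 mm, angle 1.397. I'll lower along the arc.

Request:
step_arm(
  commands=[
    [[0,-6,-1],0,0],
    [[0,-8,-1],0,0],
    [[0,-8,-0.5],0,0],
    [[0,-8,0],0,0],
    [[0,-8,0],0,0],
    [[0,0,0],0,0],
  ],
)

```text
clock: 26.7
eef_pos: [542.5, 79.9, 406.0]
tcp_rot: [-3.105, 0.009, 2.759]
contact_force: [-0.8, 0.1, 1.8]
opening: 0.095
```

```bash
python3 arc.py 167 1.1 1.0 .9 .8 .7 .6
```

```text
bar [ -5.4 163.2] r 163.2 th 1.145 cy 0.5 op 0.095 F [-0.8  0.1  1.8] T [ 0.1  0.2 -0. ] rot [-3.105  0.009  2.759] t 26.7
1.1 [-0.6 -7.3  1.6]
1.0 [ -0.7 -23.3   4.3]
0.9 [ -0.8 -38.9   8.6]
0.8 [ -0.8 -54.1  14.4]
0.7 [ -0.9 -68.6  21.6]
0.6 [ -0.9 -82.3  30.3]
```

Request:
step_arm(
  commands=[
    [[0,-7,1.5],0,0],
    [[0,-8,2],0,0],
    [[0,-8,2],0,0],
    [[0,-8,2],0,0],
    [[0,-8,2.5],0,0],
    [[0,-8,3],0,0],
    [[0,0,0],0,0],
  ],
)

```text
clock: 27.58
eef_pos: [524.0, 33.8, 396.4]
tcp_rot: [-3.105, 0.01, 2.759]
contact_force: [-1.4, -1.6, 3.8]
opening: 0.092
```

```bash
python3 arc.py 167 .8 .7 .6 .5 .4 .3
```

```text
bar [-55.1 153.5] r 163.1 th 0.834 cy 0.7 op 0.092 F [-1.4 -1.6  3.8] T [-0.2  0.3  0. ] rot [-3.105  0.01   2.759] t 27.575
0.8 [-0.7 -4.9  2.9]
0.7 [ -0.8 -19.4  10.2]
0.6 [ -0.8 -33.1  18.9]
0.5 [ -0.8 -45.8  28.9]
0.4 [ -0.8 -57.5  40.1]
0.3 [ -0.8 -68.1  52.5]
```

Request:
step_arm(
  commands=[
    [[0,-6,3],0,0],
    [[0,-7,4],0,0],
    [[0,-7,4.5],0,0],
    [[0,-7,5],0,0],
    [[0,-6.5,5],0,0],
    [[0,-6,5.5],0,0],
    [[0,0,0],0,0],
  ],
)

```text
clock: 28.45
eef_pos: [508.1, -6.4, 371.2]
tcp_rot: [-3.1, 0.009, 2.76]
contact_force: [0.6, -1.1, -1.2]
opening: 0.092
```

```bash
python3 arc.py 167 .5 .4 .3 .2 .1 0
```

```text
bar [-99.1 128.4] r 162.2 th 0.522 cy 1.0 op 0.092 F [ 0.6 -1.1 -1.2] T [-0.1  0.  -0. ] rot [-3.1    0.009  2.76 ] t 28.45
0.5 [-1.  -2.8  2.2]
0.4 [ -1.  -14.5  13.5]
0.3 [ -0.9 -24.9  25.9]
0.2 [ -0.9 -34.1  39.3]
0.1 [ -0.8 -41.9  53.5]
0.0 [ -0.7 -48.2  68.4]
```

Request:
step_arm(
  commands=[
    [[0,-5,4],0,0],
    [[0,-6,6],0,0],
    [[0,-5.5,6.5],0,0],
    [[0,-5,7],0,0],
    [[0,-5,7],0,0],
    [[0,-4.5,7],0,0],
    [[0,-3.5,6],0,0],
    [[0,0,0],0,0],
  ],
)

```text
clock: 29.45
eef_pos: [493.5, -43.2, 325.6]
tcp_rot: [-3.098, 0.008, 2.761]
contact_force: [-0.6, -1.8, 1.5]
opening: 0.091
```

```bash
python3 arc.py 167 .1 .05 0 -.03
```

```text
bar [-139.1   82.8] r 161.8 th 0.145 cy 1.2 op 0.091 F [-0.6 -1.8  1.5] T [-0.3  0.1 -0. ] rot [-3.098  0.008  2.761] t 29.45
0.1 [-1.2 -3.8  6.3]
0.05 [-1.2 -7.2 13.7]
0.0 [ -1.1 -10.1  21.2]
-0.03 [ -1.1 -11.7  25.8]
```

Request:
step_arm(
  commands=[
    [[0,-3,5],0,0],
    [[0,-3,5],0,0],
    [[0,-2.5,5],0,0],
    [[0,-1,4],0,0],
    [[0,0,0],0,0],
    [[0,0,0],0,0],
  ],
)

```text
clock: 30.2
eef_pos: [489.7, -53.1, 305.5]
tcp_rot: [-3.099, 0.008, 2.761]
contact_force: [-0.1, -1.3, -0.7]
opening: 0.095
```

```bash
python3 arc.py 167 0 -.03
```

```text
bar [-149.6   62.7] r 162.2 th 0.005 cy 1.2 op 0.095 F [-0.1 -1.3 -0.7] T [-0.   0.1 -0. ] rot [-3.099  0.008  2.761] t 30.2
0.0 [-1.2 -0.5  0.7]
-0.03 [-1.2 -2.1  5.3]
```

Request:
step_arm(
  commands=[
    [[0,0,2],0,0],
    [[0,0,2],0,0],
    [[0,0,2],0,0],
    [[0,0,0],0,0],
  ],
)

```text
clock: 30.7
eef_pos: [489.4, -54.1, 302.0]
tcp_rot: [-3.096, 0.008, 2.762]
contact_force: [-0.3, 0.0, -4.1]
opening: 0.096
```

```bash
python3 arc.py 167 0 -.03
```

```text
bar [-151.    59.2] r 162.2 th -0.018 cy 1.1 op 0.096 F [-0.3  0.  -4.1] T [-0.   0.  -0.1] rot [-3.096  0.008  2.762] t 30.7
0.0 [-1.2  0.8 -2.8]
-0.03 [-1.1 -0.8  1.8]
```

Request:
step_arm(
  commands=[
    [[0,0,3],0,0],
    [[0,0,3],0,0],
    [[0,0,3],0,0],
  ],
)

```text
clock: 31.08
eef_pos: [489.5, -54.1, 301.3]
tcp_rot: [-3.096, 0.008, 2.761]
contact_force: [-17.4, 2.8, 44.6]
opening: 0.094
```

```bash
python3 arc.py 167; python3 - <<'E'
from h import *
f=grab_frame("scene");cv2.imwrite("pics/shut.png",f);m=camera_model("scene")
h=cv2.cvtColor(f,cv2.COLOR_BGR2HSV)
k=(((h[...,0]<8)|(h[...,0]>172))&(h[...,1]>150)&(h[...,2]>60))
# front edge of lid (case x=-176) outer top edge z=76+22, y -106 : predicted for th
for th in(0,.05,.1):
    c,s=np.cos(th),np.sin(th)
    pts=[H+(-176*c+22*s)*CX+[0,0,176*s+22*c]+y*CY for y in(-106,106)]+[H+(-176*c)*CX+[0,0,176*s]+(-106)*CY,H-106*CY+[0,0,22]]
    print(th,np.round(proj(m,pts),1).tolist())
k[:, :215]=0;k[:140]=0;k[300:]=0;k[:,380:]=0
n,l,st,c=cv2.connectedComponentsWithStats(k.astype(np.uint8));i=1+np.argmax(st[1:,4]);print(st[i])
ys,xs=np.nonzero(l==i)
for u in range(xs.min(),xs.max(),8):print(u,ys[xs==u].min(),ys[xs==u].max(),end="; ")
E
```

```text
bar [-151.1   58.5] r 162.0 th -0.023 cy 0.9 op 0.094 F [-17.4   2.8  44.6] T [ 0.1  2.7 -0.2] rot [-3.096  0.008  2.761] t 31.075
0 [[223.1, 243.5], [217.9, 191.9], [224.0, 251.0], [301.4, 234.0]]
0.05 [[223.4, 240.3], [218.1, 189.0], [223.8, 248.0], [301.4, 234.0]]
0.1 [[223.8, 237.1], [218.5, 186.1], [223.7, 245.0], [301.4, 234.0]]
[ 219  186   83   65 3952]
219 193 199; 227 207 250; 235 204 249; 243 190 248; 251 190 247; 259 189 247; 267 188 246; 275 187 245; 283 186 244; 291 204 243; 299 228 242;
```

Reaction force rose to 45 N at a hard stop, and the red rim's lower edge at (227,250) matches closed (224,251). So the lids are shut. Relax, dwell, then lift slowly.

Request:
step_arm(
  commands=[
    [[0,0,-0.5],0,0],
    [[0,0,0],0,0],
    [[0,0,0],0,0],
    [[0,0,0],0,0],
  ],
)

```text
clock: 31.62
eef_pos: [489.3, -54.0, 301.8]
tcp_rot: [-3.096, 0.009, 2.761]
contact_force: [-2.2, -1.3, 2.9]
opening: 0.092
```

```bash
python3 arc.py 167 0 .1 .2 .3 .4
```

```text
bar [-151.1   58.9] r 162.2 th -0.02 cy 1.1 op 0.092 F [-2.2 -1.3  2.9] T [-0.2  0.3 -0.1] rot [-3.096  0.009  2.761] t 31.625
0.0 [-1.1  0.8 -3.1]
0.1 [ -1.2   7.1 -18.1]
0.2 [ -1.3  14.8 -32.3]
0.3 [ -1.3  23.9 -45.8]
0.4 [ -1.4  34.3 -58.2]
```

Request:
step_arm(
  commands=[
    [[0,1,-4],0,0],
    [[0,2,-5],0,0],
    [[0,2,-5],0,0],
    [[0,2.5,-5],0,0],
    [[0,2.5,-5],0,0],
    [[0,3,-5],0,0],
    [[0,0,0],0,0],
  ],
)

```text
clock: 32.5
eef_pos: [495.0, -39.5, 331.6]
tcp_rot: [-3.096, 0.009, 2.762]
contact_force: [-0.1, -1.1, -4.5]
opening: 0.094
```

```bash
python3 arc.py 167 .2 .3 .4 .5 .6; python3 - <<'E'
from h import *
f=grab_frame("scene");cv2.imwrite("pics/lift1.png",f);m=camera_model("scene")
h=cv2.cvtColor(f,cv2.COLOR_BGR2HSV)
# orange tab: expected closed vs lifted location
for ph in(0,.1,.2):
    X=H-180*np.cos(ph)*CX+[0,0,180*np.sin(ph)];p=proj(m,[X])[0];print(ph,p)
k=((h[...,0]>8)&(h[...,0]<22)&(h[...,1]>140)&(h[...,2]>80)).astype(np.uint8)
n,l,st,c=cv2.connectedComponentsWithStats(k)
for i in range(1,n):
    if st[i,4]>2 and 200<c[i][0]<330 and 150<c[i][1]<290:print(st[i],c[i])
E
```

```text
bar [-135.4   88.8] r 161.9 th 0.189 cy 1.2 op 0.094 F [-0.1 -1.1 -4.5] T [-0.4 -0.  -0. ] rot [-3.096  0.009  2.762] t 32.5
0.2 [-1.2  0.6 -1.8]
0.3 [ -1.2   9.7 -15.2]
0.4 [ -1.3  20.1 -27.6]
0.5 [ -1.3  31.7 -39. ]
0.6 [ -1.3  44.4 -49.1]
0 [219.5203089  222.99644789]
0.1 [219.17726725 217.00867341]
0.2 [219.58816317 210.87592857]
[219 218   4   9  28] [220.17857143 221.67857143]
[286 241   4   2   7] [287.71428571 241.42857143]
[262 245   3   1   3] [263. 245.]
```

The orange tab is seen at (220,222). Closed predicts (220,223) and lifted would be (220,211), so the cover stays down. Continue lifting.

Request:
step_arm(
  commands=[
    [[0,4,-6],0,0],
    [[0,5,-7],0,0],
    [[0,6,-7],0,0],
    [[0,6,-6.5],0,0],
    [[0,6.5,-6],0,0],
    [[0,7,-6],0,0],
    [[0,7,-5],0,0],
    [[0,0,0],0,0],
  ],
)

```text
clock: 33.55
eef_pos: [511.6, 2.8, 377.8]
tcp_rot: [-3.093, 0.01, 2.763]
contact_force: [-0.2, -1.9, -0.1]
opening: 0.095
```

```bash
python3 arc.py 167 .6 .7 .8 .9 1.0 1.05
```

```text
bar [-90.6 135. ] r 162.5 th 0.588 cy 0.9 op 0.095 F [-0.2 -1.9 -0.1] T [-0.5  0.1 -0.1] rot [-3.093  0.01   2.763] t 33.55
0.6 [-0.9  1.7 -1. ]
0.7 [-0.9 15.3 -9.8]
0.8 [ -0.9  29.7 -17.3]
0.9 [ -0.9  44.7 -23.3]
1.0 [ -0.9  60.4 -27.7]
1.05 [ -0.9  68.3 -29.4]
```

Request:
step_arm(
  commands=[
    [[0,7,-5],0,0],
    [[0,8,-5],0,0],
    [[0,8,-4.5],0,0],
    [[0,8,-4],0,0],
    [[0,8,-3],0,0],
    [[0,8,-2.5],0,0],
    [[0,8,-2],0,0],
    [[0,6,-1],0,0],
    [[0,0,0],0,0],
    [[0,0,0],0,0],
  ],
)

```text
clock: 34.8
eef_pos: [536.2, 65.3, 405.0]
tcp_rot: [-3.093, 0.012, 2.764]
contact_force: [-0.5, -3.9, 1.5]
opening: 0.092
```

```bash
python3 arc.py 167 1.05; python3 - <<'E'
from h import *
f=grab_frame("scene");cv2.imwrite("pics/end.png",f);m=camera_model("scene")
h=cv2.cvtColor(f,cv2.COLOR_BGR2HSV)
k=((h[...,0]>8)&(h[...,0]<22)&(h[...,1]>140)&(h[...,2]>80)).astype(np.uint8)
n,l,st,c=cv2.connectedComponentsWithStats(k)
for i in range(1,n):
    if st[i,4]>10 and 200<c[i][0]<330 and 150<c[i][1]<290:print("tab",st[i],c[i])
k=(((h[...,0]<8)|(h[...,0]>172))&(h[...,1]>150)&(h[...,2]>60));k[:,:215]=0;k[:110]=0;k[300:]=0;k[:,380:]=0
n,l,st,c=cv2.connectedComponentsWithStats(k.astype(np.uint8));i=1+np.argmax(st[1:,4]);print("red",st[i])
for th in(.9,1.05,1.2):
    c_,s_=np.cos(th),np.sin(th)
    print(th,np.round(proj(m,[H+(-176*c_+22*s_)*CX+[0,0,176*s_+22*c_]+y*CY for y in(-106,106)]),0).tolist())
s=sense();print(s["opening"],s["qvel"].round(3),s["clock"])
E
```

```text
bar [-23.3 162.3] r 163.9 th 1.036 cy 0.5 op 0.092 F [-0.5 -3.9  1.5] T [-0.9  0.2 -0. ] rot [-3.093  0.012  2.764] t 34.8
1.05 [-0.5  2.5  1.2]
tab [219 218   8   9  62] [222.69354839 222.0483871 ]
red [ 250  142   59  100 1732]
0.9 [[258.0, 190.0], [247.0, 144.0]]
1.05 [[270.0, 184.0], [256.0, 139.0]]
1.2 [[282.0, 179.0], [267.0, 135.0]]
0.09048000253425915 [-0.003 -0.     0.002  0.004 -0.002 -0.001] 34.85
```

The lid is held at about 1.03 rad, the tab is still at its closed position (row 222), and the arm is at rest. Hand in.

```bash
python3 -c "
from rig import *
print(sign_off())"
```

```text
the job is handed in; nothing more can be done
None
```

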